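Brace and clamp the card terminal at the service counter

TASK

Clamp the card terminal in the ratchet cradle on the counter. First swing the folded-down metal brace at the end of the cradle up until it clicks into its upright end stop; then pump the trigger (squeeze it towards the fixed handle, let it return, and so on; do not push the jaw itself) until the jaw's sprung pad presses the terminal against the brace with the pad's stem pushed in about half way: never squeeze so hard that the stem goes nearly all the way in, and leave the other things on the counter where they are. Finish while still holding the trigger squeezed: the pressure lasts only as long as it is held.

Things in the scene. Friction and masses are not known exactly. Their poses are not given: they have to be found in the camera images.
- cradle: Clamp cradle fixed to the counter: steel base plate 302 x 110 x 8 mm; along its x axis stand the head with handle and trigger (x about -100 mm), the jaw, the terminal and the hinged brace (x = 125 mm). Origin on the counter, z up; x is the way the jaw advances, roughly to the robot's left. The folded brace lies out to -y, roughly away from the robot. The head's cheeks are 58 mm high.
- handle_mid (a point): Centre of the grip part of the fixed black handle post, 114 mm above the counter; the post is 14 mm thick along the cradle's x, 26 mm along y, and its top is 132 mm up. Axes as the cradle's.
- trigger_grip: Black trigger lever upright behind (-x side of) the handle post; both stand free above 65 mm. Origin at its pivot, 12 mm up; z runs up the lever. Its grip is 12 mm thick (x), 29 mm wide (y), 70 to 120 mm from the pivot. From its rear face to the post's front face is about 60 mm at rest (leaning 0.167 rad away from the post) and 27 mm fully squeezed, measured 114 mm up.
- trigger_mid (a point): Centre of the trigger's grip, 102 mm from its pivot along the lever (about 113 mm above the counter).
- trigger (a joint): Trigger angle: 0 at rest (sprung), 0.333 rad fully squeezed towards the post; 1.5 to 3 N at the grip, up to about 9 N while clamping. Squeezing pushes the jaw ahead by about 55 mm per rad (half of the grip's own movement) through a pawl; on the return the pawl clicks back over 6 mm teeth, so a pump of at least 0.29 rad that is let right back gains 12 mm.
- jaw (a joint): How far the jaw has advanced (m), 0 to 0.085; it starts at 0.008 to 0.038. A brake of about 3 N keeps it in place when the trigger is let go; if the pad presses harder than that, the jaw slides back as the trigger is let out. With the terminal pressed against the raised brace, the stem is half in at about 0.070.
- jaw_head: Grey jaw plate, 12 mm thick, 50 mm wide, 12 to 60 mm high, on a toothed bar (12 mm wide, top 60 mm up) that runs through the head and ends in a small plate 111 mm behind this body's origin. Axes as the cradle's; the jaw's front face is 70 mm ahead of the origin. To be moved by the trigger only.
- jaw_front (a point): Centre of the jaw plate's front face, 28 mm above the counter.
- pad_face: Black rubber pad (8 mm thick, 50 x 32 mm) on a sprung steel stem ahead of the jaw plate. Origin at the centre of its rear face, 18 mm ahead of the jaw plate when the stem is out, 28 mm above the counter; its x is the pressing direction.
- pad (a joint): How far the pad's stem is pushed in (m): 0 out, 0.008 half way, 0.016 all the way. Its spring gives 1 N plus 0.7 N per mm. Pushing the loose terminal along the base takes up to about 3 N (stem in up to about 3 mm) before it meets the brace.
- brace (a joint): Brace angle: 0 folded down, lying level; 1.571 rad upright against its end stop. Stiff hinge: it stays where left. A ball detent resists from about 1.1 rad to 1.37 rad (a few newtons at the grip end), then snaps it home and keeps it there.
- brace_hinge (a point): Point on the brace's hinge line, 26 mm above the counter; the line runs along the cradle's x axis.
- brace_grip (a point): Point on the middle of the brace plate 110 mm from the hinge line, near its free end (the plate ends at 129 mm): a good place to pinch it across its 14 mm thickness, which lies along the cradle's x at every angle.
- brace_plate: Aluminium brace: flat bar 14 mm thick (along x), 32 mm wide, reaching 129 mm from its hinge. Origin on the hinge; its own -y axis runs along the bar to the free end. It starts folded down or up to 0.4 rad raised, and swings up in the plane across the cradle's end, beside the terminal.
- terminal: Loose black card payment terminal lying flat on the base between pad and brace, 70 mm (x) x 125 mm (y) x 34 mm high, keys and screen on top, about 0.2 kg. Origin at the centre of its underside, axes about as the cradle's. It starts 9 to 19 mm short of the brace and is pushed against it by the pad.
- stapler: Bystander: stapler, 120 x 34 x 44 mm, beside the cradle. Origin at the centre of its underside.
- stamp: Bystander: wooden hand stamp, foot 60 x 30 mm, 74 mm high, beside the cradle. Origin at the centre of its underside.
- calculator: Bystander: desk calculator, 110 x 150 x 23 mm. Origin at the centre of its underside.
- note_block: Bystander: block of note paper, 75 x 75 x 30 mm. Origin at the centre of its underside.
- pen_cup: Bystander: black cup, 76 mm across, 95 mm high. Origin at the centre of its underside.
- sanitiser: Bystander: bottle, 64 mm across, 170 mm high. Origin at the centre of its underside.
There are look-alikes about, which are no part of the job. Leave any pink look-alike of the terminal alone.

How it is judged:
By the outcome, as a careful person would: the job done as asked, in the order asked, and still so for the second after the job is handed in, while the arm keeps its last pose, push and grip.
It also fails if it takes over 67 s, if anything falls off the work surface, if the arm or the gripper's body presses on something with over 40 N, if the wrist force passes 120 N, or if a joint passes its speed limit or range.

ROBOT

A 6-joint arm with a two-finger parallel gripper is mounted at the origin on the work surface. World frame = base frame: x ahead of the robot, y to its left, z up, the work surface at z = 0. Lengths are in m, angles in rad, forces in N, time in s.
With the tool pointing down it reaches from about 0.375 to 0.975 m from the base axis. Payload 3.8 kg.
Tool frame: the origin (TCP) lies midway between the tips of the shut fingers; the grasp point (between the pads) lies 19 mm behind it; z points along the fingers, y is the direction in which the jaws open and shut (so a half turn about z gives the same grasp; the last joint's range is limited). The gripper opens to 85 mm and grips with 20 to 120 N. Pads are 22 mm wide; open, the fingers measure 114 mm over their backs; the gripper's body (76 mm by 85 mm) begins 54 mm behind the grasp point. The pads swing forward as they close: fully open they stand 13 mm farther back than shut.
Start: joints at [1.258, 0.264, 1.604, -0, 1.274, -0.037], TCP at [0.184, 0.649, 0.207] pointing down, gripper open.
Joint ranges: [-2.63, 2.63], [-0.94, 2.18], [0.31, 2.57], [-1.31, 4.45], [0, 2.66], [-2.55, 2.55]. Speed limits (rad/s): [2.57, 2.57, 3.14, 3.14, 3.14, 3.14].

INTERFACE

Orientations are given as a rotation vector (axis times angle).
In Python, from workcell import bot gives the robot as it stands.
- The arm moves only by the shell command python3 -m inch 'ROWS' [FORCE]. ROWS is JSON, a list of rows, each an object of numbers: "dx", "dy", "dz": the shift along the tool's x, y, z in m; "ax", "ay", "az": the turn, a rotation vector about the tool's x, y, z in degrees; "fingers": the opening, from -1 (shut) to 1 (fully open). A call has 1 to 20 rows; each row is the pose to reach, as a shift and turn from the pose measured when the call began, along the tool's axes at that moment; what a row does not reach only later rows make up. A row lasts 1/8 s, in which the tool goes at most 62.5 mm and 10.7 degrees, less where a joint would pass 70% of its speed; a pose out of reach is approached as far as the arm can. A call with a gripper value outside its range is refused whole. The fingers move at their own pace and stop on an object; FORCE is the grip in N (left out, the last holds). Time passes only in rows, so rows that repeat a pose let the fingers close. It gives the time, the measured TCP pose, the force and the opening at its end, in the units of the state.
- bot.read_state(): the state, without advancing time (a new reading comes with each control period).
- bot.read_camera(name): name is "side" or "top" or "wrist"; returns (picture, depth): 480x640x3 uint8, blue, green, red; 480x640 float32, m along the optical axis (not along the pixel's ray), 0 where there is no reading.
- bot.get_calibration(name): a dict with "intrinsics" (3x3 intrinsics, pixels), "distortion" ([k1, k2, p1, p2, k3] as OpenCV has them; the pictures are not rectified), "view" (4x4, takes a point from world to camera coordinates). Camera axes: x right, y down, z forward; pixel columns grow to the right and rows downward; lengths in m; the calibration is good to about 2 mm. A picture is of the moment at which its call begins: read the wrist's pose just before it. get_calibration takes no time and is no camera call; for the wrist camera it gives the pose at the moment of the call.
- bot.finish_job(): hands the job in, once; it reports no verdict.
Trained networks look in the newest picture that a camera, given by its name, has taken for a name from the list of things; names that differ only in an ending like _2 or _b are one class to them, and where a whole thing is asked for, a point or a joint stands for the part that bears it (a point fixed in the world has none). Each returns a list of dicts, best first, with "p" (0 to 1); they miss things now and then, are a little off and sometimes report something else, mostly with a low value. They report only what shows in the picture. A call takes as long as a camera call. They do not tell look-alikes from the thing itself.
- bot.masks_of(camera, thing): "region" (480x640 bool, what is visible of it) and "box" ([left, top, right, bottom] in pixels, round what is visible of it).
The state is a dict: "time": time; "q": joint angles; "joint_vel": joint speeds; "joint_torque": joint torques, N m; "tool_pos": TCP position; "tcp_rot": TCP orientation; "wrist_force": force on the tool from outside, world axes, zero at the start; "torque": the same for the moment, N m; "width": opening from 0.0 (shut) to 1.0 (fully open).
Only numpy, scipy, OpenCV 4.12 (cv2) and the standard library are available. Lean on these libraries where they do the work, as an engineer would, in place of code of your own. Each camera call takes 0.05 s, during which the arm holds its last target. There are 200 camera calls.

## Working session

There is one attempt and no reset: what is moved stays moved. The work goes in short steps, Python scripts to look and compute and a shell command to move; the robot and the scene stay as the last step left them, time stands still between calls to the robot, and variables do not carry over. Pictures are saved under pics/ and viewed, about 8 in all and at most 12, crops included, and the job is handed in when it is done.

```bash
ls; mkdir -p pics
cat > h.py <<'E'
import numpy as np, cv2
from scipy.spatial.transform import Rotation as R
from workcell import bot
def cloud(name, D):
    c=bot.get_calibration(name); K=np.array(c['intrinsics'],float); d=np.array(c['distortion'],float); V=np.array(c['view'],float)
    u,v=np.meshgrid(np.arange(640),np.arange(480))
    p=cv2.undistortPoints(np.stack([u,v],-1).reshape(-1,1,2).astype(np.float64),K,d).reshape(480,640,2)
    P=np.concatenate([p*D[...,None],D[...,None]],-1)
    W=(P-V[:3,3])@V[:3,:3]
    W[D<=0]=np.nan
    return W
E
python3 - <<'E'
from h import *
for n in ['top','side']:
    I,D=bot.read_camera(n); cv2.imwrite(f'pics/{n}0.png',I); W=cloud(n,D); np.save(f'{n}0.npy',W)
    for t in ['cradle','trigger_grip','handle_mid','jaw_head','pad_face','brace_plate','terminal','stapler','stamp','calculator','note_block','pen_cup','sanitiser']:
        for m in bot.masks_of(n,t)[:3]:
            P=W[m['region']]; P=P[~np.isnan(P[:,0])]
            if len(P): print(n,t,round(m['p'],2),[int(b) for b in m['box']],np.median(P,0).round(3),np.percentile(P,3,0).round(3),np.percentile(P,97,0).round(3))
print(bot.read_state())
E
```

```text
pics
top cradle 0.77 [232, 219, 399, 309] [ 0.488 -0.047  0.008] [ 0.421 -0.169  0.003] [0.556 0.132 0.125]
top trigger_grip 0.43 [357, 248, 376, 263] [ 0.506 -0.135  0.125] [ 0.493 -0.144  0.09 ] [ 0.521 -0.126  0.131]
top handle_mid 0.52 [233, 221, 397, 307] [ 0.488 -0.048  0.008] [ 0.42  -0.169  0.003] [0.556 0.132 0.125]
top jaw_head 0.62 [311, 246, 396, 281] [ 0.496 -0.039  0.059] [ 0.463 -0.208  0.051] [ 0.533 -0.029  0.062]
top pad_face 0.73 [232, 221, 248, 278] [0.517 0.126 0.043] [0.463 0.112 0.006] [0.579 0.142 0.049]
top pad_face 0.61 [300, 259, 304, 281] [ 0.478 -0.01   0.043] [ 0.458 -0.016  0.029] [ 0.502 -0.004  0.048]
top brace_plate 0.88 [231, 222, 246, 279] [0.519 0.126 0.043] [0.463 0.111 0.006] [0.578 0.142 0.049]
top terminal 0.79 [251, 246, 290, 304] [0.468 0.056 0.042] [0.411 0.021 0.037] [0.526 0.092 0.046]
top terminal 0.57 [352, 156, 411, 213] [ 0.678 -0.179  0.033] [ 0.627 -0.235  0.013] [ 0.73  -0.125  0.038]
top terminal 0.24 [280, 204, 333, 228] [ 0.6   -0.02   0.041] [ 0.581 -0.073 -0.001] [0.626 0.038 0.046]
top stapler 0.95 [283, 203, 335, 227] [ 0.59
[... 2855 characters left out ...]
] [ 0.583 -0.077  0.007] [0.625 0.025 0.048]
{'time': 1.4, 'q': array([ 1.25809458e+00,  2.63922768e-01,  1.60399235e+00,  1.84638148e-05,
        1.27370870e+00, -3.69444824e-02]), 'joint_vel': array([-0.0003326 , -0.00074686, -0.0013368 , -0.00035336, -0.00268903,
        0.00058587]), 'joint_torque': array([ 2.33981274e-05, -5.15062773e+01, -3.67714655e+01,  9.08050509e-06,
        7.57361431e-04,  1.27944354e-06]), 'tool_pos': array([0.18380882, 0.64948614, 0.2073685 ]), 'tcp_rot': array([-4.31792644e-01, -3.11175452e+00,  4.33724554e-05]), 'wrist_force': array([-0.03360023,  0.09916918, -0.48641433]), 'torque': array([ 0.019897  ,  0.00065357, -0.02531007]), 'width': 1.0024278183392001}
```

Run:
```python
from h import *
I=cv2.imread('pics/top0.png'); J=cv2.imread('pics/side0.png')
a=cv2.resize(I[140:350,90:490],(800,420),interpolation=cv2.INTER_CUBIC)
b=cv2.resize(J[190:340,240:440],(800,600),interpolation=cv2.INTER_CUBIC)
cv2.imwrite('pics/a.png',a); cv2.imwrite('pics/b.png',b)
W=np.load('top0.npy')
# base plate fit, brace fit, handle/trigger
m=bot.masks_of('side','brace_plate')[0]['region']
Ws=np.load('side0.npy')
for nm,W in (('top',np.load('top0.npy')),('side',Ws)):
    x,y,z=W[...,0],W[...,1],W[...,2]
    # brace plate
    s=(x>.44)&(x<.6)&(y>.10)&(y<.16)&(z>.03)&(z<.12)
    P=W[s]; r=cv2.minAreaRect(P[:,:2].astype(np.float32)); print(nm,'brace',len(P),np.array(r[0]).round(4),np.array(r[1]).round(4),r[2],np.percentile(P[:,2],[2,50,98]).round(3))
    for lo in np.arange(.45,.6,.02):
        q=P[(P[:,0]>lo)&(P[:,0]<lo+.02)]
        if len(q): print('  ',round(lo,3),len(q),np.median(q,0).round(4))
    s=(x>.47)&(x<.55)&(y>-.2)&(y<-.05)&(z>.112)&(z<.14); P=W[s]
    print(' tops',len(P), P[np.argsort(P[:,1])][::max(1,len(P)//25)].round(3).tolist())
    s=(x>.40)&(x<.58)&(y>-.22)&(y<.17)&(z>.003)&(z<.013); P=W[s]
    r=cv2.minAreaRect(P[:,:2].astype(np.float32)); print(' base',np.array(r[0]).round(4),np.array(r[1]).round(4),r[2])
    s=(x>.40)&(x<.54)&(y>.0)&(y<.105)&(z>.036)&(z<.05); P=W[s]
    r=cv2.minAreaRect(P[:,:2].astype(np.float32)); print(' term',np.array(r[0]).round(4),np.array(r[1]).round(4),r[2])
```

```text
top brace 512 [0.5132 0.12  ] [0.1417 0.0387] 5.935546875 [0.031 0.043 0.049]
   0.45 95 [0.4604 0.1195 0.0364]
   0.47 70 [0.4808 0.1191 0.0422]
   0.49 66 [0.5003 0.1231 0.0428]
   0.51 69 [0.5197 0.1265 0.0438]
   0.53 73 [0.5405 0.1306 0.0451]
   0.55 69 [0.5602 0.1345 0.0461]
   0.57 41 [0.5752 0.1371 0.0464]
 tops 232 [[0.496, -0.147, 0.127], [0.499, -0.144, 0.128], [0.499, -0.143, 0.127], [0.513, -0.142, 0.13], [0.509, -0.14, 0.128], [0.497, -0.139, 0.127], [0.501, -0.138, 0.131], [0.505, -0.137, 0.128], [0.497, -0.136, 0.132], [0.501, -0.135, 0.125], [0.52, -0.134, 0.13], [0.507, -0.133, 0.124], [0.506, -0.132, 0.116], [0.513, -0.13, 0.113], [0.505, -0.098, 0.123], [0.486, -0.096, 0.127], [0.499, -0.095, 0.132], [0.5, -0.094, 0.131], [0.486, -0.092, 0.131], [0.503, -0.091, 0.133], [0.493, -0.09, 0.132], [0.486, -0.088, 0.129], [0.503, -0.088, 0.13], [0.498, -0.086, 0.129], [0.493, -0.084, 0.121], [0.501, -0.084, 0.132]]
 base [ 0.4903 -0.0289] [0.3821 0.1785] 89.7659912109375
 term [0.4694 0.0573] [0.1251 0.0699] 9.409873008728027
side brace 459 [0.5131 0.1203] [0.1433 0.0416
[... 316 characters left out ...]
498, -0.147, 0.12], [0.505, -0.146, 0.121], [0.505, -0.145, 0.116], [0.513, -0.144, 0.12], [0.509, -0.143, 0.126], [0.494, -0.143, 0.118], [0.495, -0.142, 0.128], [0.499, -0.141, 0.129], [0.514, -0.139, 0.13], [0.506, -0.138, 0.127], [0.493, -0.136, 0.114], [0.498, -0.102, 0.117], [0.492, -0.1, 0.129], [0.499, -0.099, 0.116], [0.508, -0.098, 0.113], [0.504, -0.097, 0.123], [0.506, -0.096, 0.122], [0.489, -0.096, 0.118], [0.5, -0.095, 0.132], [0.508, -0.094, 0.129], [0.502, -0.093, 0.132], [0.492, -0.091, 0.133], [0.509, -0.09, 0.131], [0.499, -0.087, 0.133], [0.502, -0.082, 0.129]]
 base [ 0.4899 -0.0255] [0.1797 0.388 ] 0.0718999132514
 term [0.4696 0.0557] [0.1261 0.0755] 7.843291282653809
```

View pics/a.png

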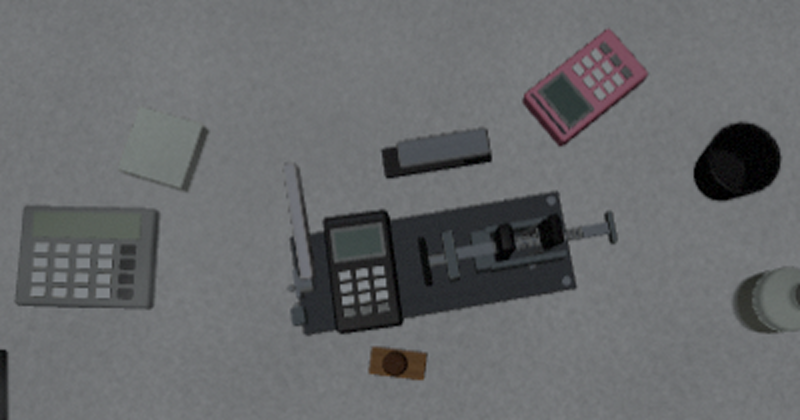

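View pics/b.png

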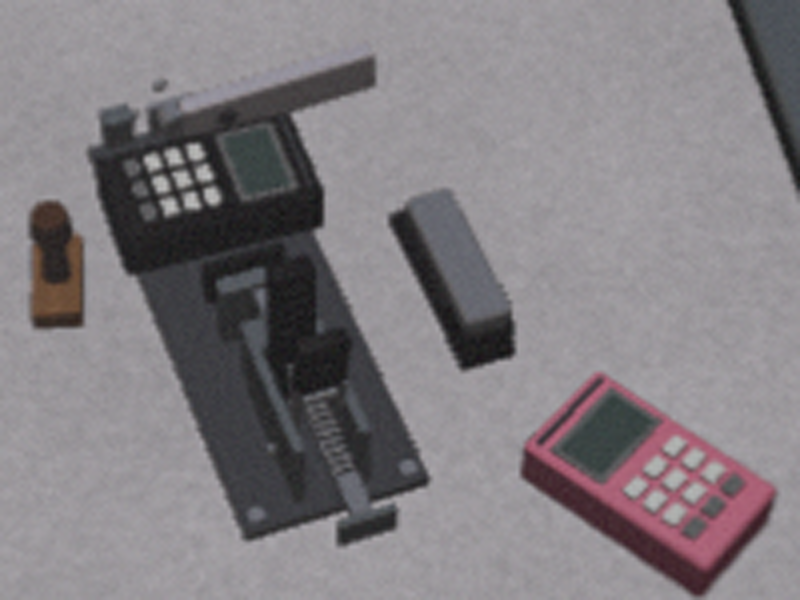

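```bash
T='{"dx":-0.50,"dy":-0.393,"dz":0,"az":-26,"fingers":0.1}'; python3 -m inch '[{"dx":-0.50,"dy":-0.393,"az":-26,"fingers":0.1},{"dx":-0.50,"dy":-0.393,"az":-26,"fingers":0.1},{"dx":-0.50,"dy":-0.393,"az":-26,"fingers":0.1},{"dx":-0.50,"dy":-0.393,"az":-26,"fingers":0.1},{"dx":-0.50,"dy":-0.393,"az":-26,"fingers":0.1},{"dx":-0.50,"dy":-0.393,"az":-26,"fingers":0.1},{"dx":-0.50,"dy":-0.393,"az":-26,"fingers":0.1},{"dx":-0.50,"dy":-0.393,"az":-26,"fingers":0.1},{"dx":-0.50,"dy":-0.393,"az":-26,"fingers":0.1},{"dx":-0.50,"dy":-0.393,"az":-26,"fingers":0.1},{"dx":-0.50,"dy":-0.393,"az":-26,"fingers":0.1},{"dx":-0.50,"dy":-0.393,"az":-26,"fingers":0.1},{"dx":-0.50,"dy":-0.393,"az":-26,"fingers":0.1},{"dx":-0.50,"dy":-0.393,"az":-26,"fingers":0.1}]' 20
python3 - <<'E'
from h import *
I,D=bot.read_camera('wrist'); cv2.imwrite('pics/w1.png',I); W=cloud('wrist',D)
x,y,z=W[...,0],W[...,1],W[...,2]
s=(x>.44)&(x<.6)&(y>.10)&(y<.16)&(z>.038)&(z<.07); P=W[s]
for lo in np.arange(.45,.6,.015):
    q=P[(P[:,0]>lo)&(P[:,0]<lo+.015)]
    if len(q): print(round(lo,3),len(q),np.median(q,0).round(4),np.percentile(q[:,1],[3,97]).round(4))
print(np.percentile(P[:,0],[1,99.5]))
st=bot.read_state(); print(st['tool_pos'],R.from_rotvec(st['tcp_rot']).as_matrix().round(3),st['time'])
E
```

```text
invalid input at $[0]: expected keys dx, dy, dz, ax, ay, az, fingers
Traceback (most recent call last):
IndexError: index -1 is out of bounds for axis 0 with size 0
```

View pics/w1.png

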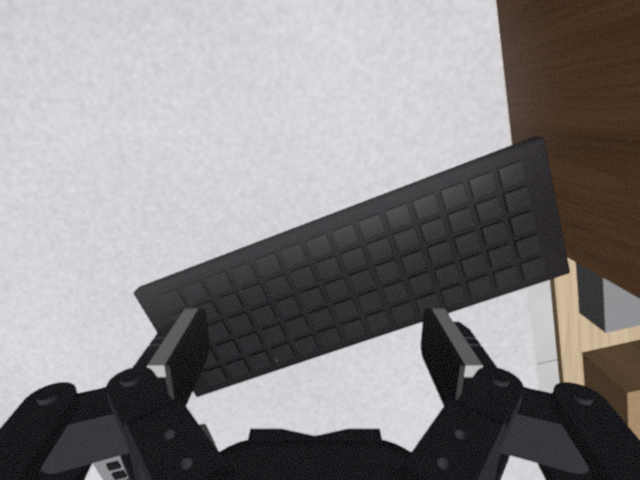

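```bash
python3 -m inch '[{"dx":-0.50,"dy":-0.393,"dz":0,"ax":0,"ay":0,"az":-26,"fingers":0.1},{"dx":-0.50,"dy":-0.393,"dz":0,"ax":0,"ay":0,"az":-26,"fingers":0.1},{"dx":-0.50,"dy":-0.393,"dz":0,"ax":0,"ay":0,"az":-26,"fingers":0.1},{"dx":-0.50,"dy":-0.393,"dz":0,"ax":0,"ay":0,"az":-26,"fingers":0.1},{"dx":-0.50,"dy":-0.393,"dz":0,"ax":0,"ay":0,"az":-26,"fingers":0.1},{"dx":-0.50,"dy":-0.393,"dz":0,"ax":0,"ay":0,"az":-26,"fingers":0.1},{"dx":-0.50,"dy":-0.393,"dz":0,"ax":0,"ay":0,"az":-26,"fingers":0.1},{"dx":-0.50,"dy":-0.393,"dz":0,"ax":0,"ay":0,"az":-26,"fingers":0.1},{"dx":-0.50,"dy":-0.393,"dz":0,"ax":0,"ay":0,"az":-26,"fingers":0.1},{"dx":-0.50,"dy":-0.393,"dz":0,"ax":0,"ay":0,"az":-26,"fingers":0.1},{"dx":-0.50,"dy":-0.393,"dz":0,"ax":0,"ay":0,"az":-26,"fingers":0.1},{"dx":-0.50,"dy":-0.393,"dz":0,"ax":0,"ay":0,"az":-26,"fingers":0.1},{"dx":-0.50,"dy":-0.393,"dz":0,"ax":0,"ay":0,"az":-26,"fingers":0.1},{"dx":-0.50,"dy":-0.393,"dz":0,"ax":0,"ay":0,"az":-26,"fingers":0.1}]' 20
python3 - <<'E'
from h import *
I,D=bot.read_camera('wrist'); cv2.imwrite('pics/w2.png',I); W=cloud('wrist',D); np.save('w2.npy',W)
x,y,z=W[...,0],W[...,1],W[...,2]
s=(x>.44)&(x<.6)&(y>.08)&(y<.18)&(z>.038)&(z<.07); P=W[s]
for lo in np.arange(.45,.6,.015):
    q=P[(P[:,0]>lo)&(P[:,0]<lo+.015)]
    if len(q): print(round(lo,3),len(q),np.median(q,0).round(4),np.percentile(q[:,1],[3,97]).round(4))
if len(P): print(np.percentile(P[:,0],[1,99.5]))
st=bot.read_state(); print(st['tool_pos'],R.from_rotvec(st['tcp_rot']).as_matrix().round(3),st['time'],st['wrist_force'])
E
```

```text
time: 3.25
tool_pos: [0.5571, 0.1366, 0.2074]
tcp_rot: [0.283, -3.129, -0.0]
wrist_force: [-0.3, -0.6, -0.8]
width: 0.552
0.45 366 [0.4598 0.0875 0.0404] [0.0805 0.1309]
0.465 599 [0.4726 0.1111 0.0407] [0.0807 0.1237]
0.48 629 [0.4876 0.0941 0.0417] [0.0809 0.1264]
0.495 657 [0.5026 0.0953 0.0422] [0.0809 0.1292]
0.51 669 [0.5176 0.0968 0.0419] [0.081  0.1327]
0.525 321 [0.5312 0.1281 0.0441] [0.0821 0.1363]
0.54 266 [0.5473 0.1322 0.0451] [0.125  0.1391]
0.555 248 [0.5625 0.1353 0.0461] [0.1285 0.1419]
0.57 190 [0.5757 0.1373 0.0467] [0.131  0.1441]
[0.44369041 0.58061729]
[0.55720398 0.13649931 0.20744989] [[-0.984 -0.179 -0.   ]
 [-0.179  0.984  0.   ]
 [ 0.     0.    -1.   ]] 3.3 [-0.28965523 -0.04209583 -0.2582264 ]
```

View pics/w2.png

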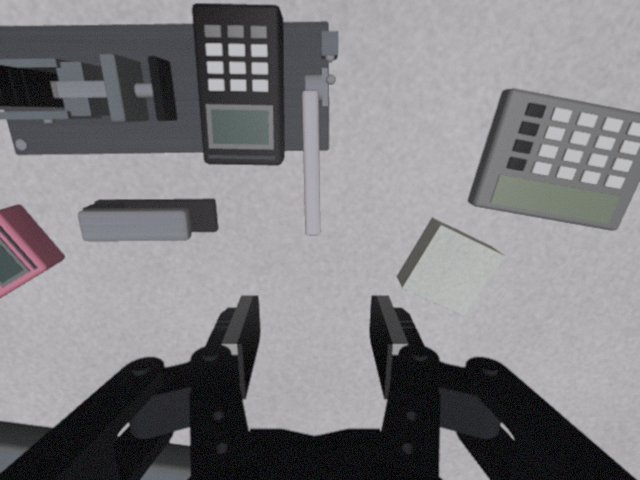

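```bash
python3 -m inch '[{"dx":-0.005,"dy":-0.002,"dz":0.06,"ax":0,"ay":0,"az":0,"fingers":0.1},{"dx":-0.005,"dy":-0.002,"dz":0.12,"ax":0,"ay":0,"az":0,"fingers":0.1},{"dx":-0.005,"dy":-0.002,"dz":0.16,"ax":0,"ay":0,"az":0,"fingers":0.1},{"dx":-0.005,"dy":-0.002,"dz":0.194,"ax":0,"ay":0,"az":0,"fingers":0.1},{"dx":-0.005,"dy":-0.002,"dz":0.194,"ax":0,"ay":0,"az":0,"fingers":0.1},{"dx":-0.005,"dy":-0.002,"dz":0.194,"ax":0,"ay":0,"az":0,"fingers":-1},{"dx":-0.005,"dy":-0.002,"dz":0.194,"ax":0,"ay":0,"az":0,"fingers":-1},{"dx":-0.005,"dy":-0.002,"dz":0.194,"ax":0,"ay":0,"az":0,"fingers":-1},{"dx":-0.005,"dy":-0.002,"dz":0.194,"ax":0,"ay":0,"az":0,"fingers":-1},{"dx":-0.005,"dy":-0.002,"dz":0.194,"ax":0,"ay":0,"az":0,"fingers":-1},{"dx":-0.005,"dy":-0.002,"dz":0.194,"ax":0,"ay":0,"az":0,"fingers":-1}]' 25
```

```text
time: 4.68
tool_pos: [0.5647, 0.1357, 0.0146]
tcp_rot: [-0.282, 3.125, 0.001]
wrist_force: [5.5, 0.5, 2.5]
width: 0.152
```

```bash
python3 -m inch '[{"dx":0.002,"dy":0,"dz":-0.015,"ax":0,"ay":0,"az":0,"fingers":-1},{"dx":0.0066,"dy":0,"dz":-0.031,"ax":0,"ay":0,"az":0,"fingers":-1},{"dx":0.0136,"dy":0,"dz":-0.0465,"ax":0,"ay":0,"az":0,"fingers":-1},{"dx":0.0227,"dy":0,"dz":-0.0607,"ax":0,"ay":0,"az":0,"fingers":-1},{"dx":0.034,"dy":0,"dz":-0.0734,"ax":0,"ay":0,"az":0,"fingers":-1},{"dx":0.034,"dy":0,"dz":-0.0734,"ax":0,"ay":0,"az":0,"fingers":-1}]' 25
```

```text
time: 5.42
tool_pos: [0.527, 0.1285, 0.0874]
tcp_rot: [0.282, -3.128, 0.001]
wrist_force: [-5.1, -3.8, -6.8]
width: 0.15
```

```bash
python3 -m inch '[{"dx":0.0096,"dy":0,"dz":-0.010,"ax":0,"ay":0,"az":0,"fingers":-1},{"dx":0.024,"dy":0,"dz":-0.0185,"ax":0,"ay":0,"az":0,"fingers":-1},{"dx":0.039,"dy":0,"dz":-0.025,"ax":0,"ay":0,"az":0,"fingers":-1},{"dx":0.055,"dy":0,"dz":-0.029,"ax":0,"ay":0,"az":0,"fingers":-1},{"dx":0.066,"dy":0,"dz":-0.0305,"ax":0,"ay":0,"az":0,"fingers":-1},{"dx":0.077,"dy":0,"dz":-0.0305,"ax":0,"ay":0,"az":0,"fingers":-1},{"dx":0.081,"dy":0,"dz":-0.0305,"ax":0,"ay":0,"az":0,"fingers":-1},{"dx":0.081,"dy":0,"dz":-0.0305,"ax":0,"ay":0,"az":0,"fingers":-1}]' 25
python3 - <<'E'
from h import *
I,D=bot.read_camera('side'); W=cloud('side',D); np.save('s3.npy',W); cv2.imwrite('pics/s3.png',cv2.resize(I[130:330,200:400],(600,600)))
E
```

```text
time: 6.42
tool_pos: [0.4486, 0.1132, 0.1202]
tcp_rot: [-0.283, 3.125, -0.003]
wrist_force: [0.4, -6.1, -4.0]
width: 0.144
```

View pics/s3.png

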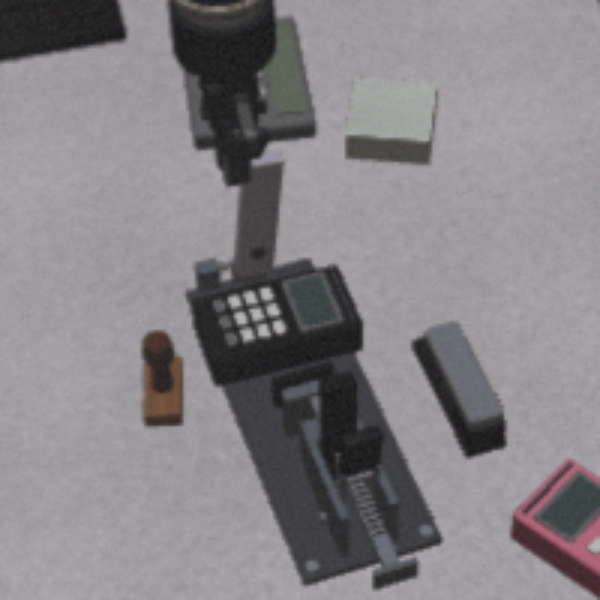

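Run:
```python
from h import *
W=np.load('s3.npy')
x,y,z=W[...,0],W[...,1],W[...,2]
s=(x>.42)&(x<.54)&(y>.09)&(y<.15)&(z>.05)&(z<.17); P=W[s]
for lo in np.arange(.05,.17,.01):
    q=P[(P[:,2]>lo)&(P[:,2]<lo+.01)]
    if len(q): print(round(lo,3),len(q),np.median(q,0).round(4),np.percentile(q[:,0],[3,97]).round(4))
```

```text
0.05 35 [0.4605 0.1095 0.0543] [0.4442 0.4736]
0.06 40 [0.4587 0.1092 0.065 ] [0.4449 0.4763]
0.07 41 [0.4594 0.1097 0.0738] [0.4471 0.4767]
0.08 42 [0.4635 0.1105 0.0843] [0.4481 0.4796]
0.09 46 [0.4627 0.1111 0.0955] [0.449  0.4802]
0.1 38 [0.4645 0.1111 0.1051] [0.4497 0.4777]
0.11 42 [0.4647 0.1108 0.1152] [0.4501 0.4808]
0.12 44 [0.4667 0.1112 0.1245] [0.4531 0.4834]
0.13 45 [0.4694 0.1111 0.1356] [0.4534 0.484 ]
0.14 39 [0.4718 0.1112 0.1469] [0.4384 0.4842]
0.15 73 [0.4653 0.1123 0.1546] [0.4367 0.4844]
0.16 38 [0.4479 0.098  0.164 ] [0.4364 0.4606]
```

```bash
python3 -m inch '[{"dx":0,"dy":0,"dz":0,"ax":0,"ay":0,"az":0,"fingers":0.1},{"dx":0,"dy":0,"dz":0,"ax":0,"ay":0,"az":0,"fingers":0.1},{"dx":0,"dy":0,"dz":0,"ax":0,"ay":0,"az":0,"fingers":0.1},{"dx":0,"dy":0,"dz":-0.06,"ax":0,"ay":0,"az":0,"fingers":0.1},{"dx":-0.01,"dy":0,"dz":-0.06,"ax":0,"ay":0,"az":0,"fingers":0.1}]' 25
python3 - <<'E'
from h import *
I,D=bot.read_camera('side'); W=cloud('side',D)
x,y,z=W[...,0],W[...,1],W[...,2]
s=(x>.42)&(x<.54)&(y>.09)&(y<.15)&(z>.05)&(z<.17); P=W[s]
for lo in np.arange(.05,.17,.01):
    q=P[(P[:,2]>lo)&(P[:,2]<lo+.01)]
    if len(q): print(round(lo,3),len(q),np.median(q,0).round(4),np.percentile(q[:,0],[3,97]).round(4))
E
```

```text
time: 7.1
tool_pos: [0.4621, 0.1162, 0.1858]
tcp_rot: [-0.282, 3.115, -0.001]
wrist_force: [0.6, 0.6, 0.6]
width: 0.544
0.05 39 [0.4558 0.1095 0.0553] [0.442  0.4735]
0.06 35 [0.459  0.1099 0.065 ] [0.4422 0.4711]
0.07 41 [0.4543 0.1087 0.0759] [0.4415 0.4716]
0.08 41 [0.4597 0.1104 0.085 ] [0.4417 0.4722]
0.09 34 [0.4575 0.109  0.095 ] [0.4419 0.4725]
0.1 41 [0.4559 0.1089 0.1039] [0.4424 0.4707]
0.11 42 [0.4624 0.1099 0.1136] [0.4421 0.4736]
0.12 44 [0.4564 0.1087 0.1246] [0.4417 0.4714]
0.13 44 [0.4573 0.1089 0.1345] [0.442  0.4719]
0.14 41 [0.4556 0.1096 0.1444] [0.4421 0.4721]
0.15 71 [0.4577 0.1129 0.1549] [0.4425 0.4713]
0.16 1 [0.4636 0.1118 0.1623] [0.4636 0.4636]
```

```bash
python3 -m inch '[{"dx":0,"dy":-0.02,"dz":-0.05,"ax":0,"ay":0,"az":0,"fingers":0.1},{"dx":-0.0875,"dy":-0.245,"dz":-0.05,"ax":0,"ay":0,"az":0,"fingers":1},{"dx":-0.0875,"dy":-0.245,"dz":-0.05,"ax":0,"ay":0,"az":0,"fingers":1},{"dx":-0.0875,"dy":-0.245,"dz":-0.05,"ax":0,"ay":0,"az":0,"fingers":1},{"dx":-0.0875,"dy":-0.245,"dz":-0.05,"ax":0,"ay":0,"az":0,"fingers":1},{"dx":-0.0875,"dy":-0.245,"dz":-0.05,"ax":0,"ay":0,"az":0,"fingers":1},{"dx":-0.0875,"dy":-0.245,"dz":-0.05,"ax":0,"ay":0,"az":0,"fingers":1}]' 25
python3 - <<'E'
from h import *
I,D=bot.read_camera('wrist'); cv2.imwrite('pics/w4.png',I); W=cloud('wrist',D); np.save('w4.npy',W)
x,y,z=W[...,0],W[...,1],W[...,2]
a=np.deg2rad(100.5); ex=np.array([np.cos(a),np.sin(a)]); ey=np.array([-ex[1],ex[0]])
s=(x>.46)&(x<.54)&(y>-.18)&(y<-.05)&(z>.10)&(z<.15); P=W[s]
o=np.array([.4985,-.091]); u=(P[:,:2]-o)@ex; v=(P[:,:2]-o)@ey
print(np.histogram(u,np.arange(-.07,.03,.004)))
for n,m in (('post',u>-.02),('trig',u<-.025)):
    if m.sum(): print(n,m.sum(),np.percentile(u[m],[2,50,98]).round(4),np.percentile(v[m],[2,50,98]).round(4),np.percentile(P[m,2],[2,50,98]).round(4),P[m].mean(0).round(4))
# jaw plate / pad / terminal along ex
q=W[(z>.03)&(z<.066)&(x>.42)&(x<.56)&(y>-.25)&(y<.13)]
q=q[abs((q[:,:2]-o)@ey)<.03]; uu=(q[:,:2]-o)@ex
print(np.c_[np.histogram(uu,np.arange(-.12,.22,.005))[1][:-1].round(3),np.histogram(uu,np.arange(-.12,.22,.005))[0]].tolist())
st=bot.read_state(); print(st['tool_pos'],st['time'])
E
```

```text
time: 8.02
tool_pos: [0.5907, -0.1088, 0.2335]
tcp_rot: [-0.281, 3.12, 0.001]
wrist_force: [0.7, 1.3, 0.4]
width: 1.001
(array([  0,   0,   0, 105, 257, 265, 263, 215,   0,   0,   0,   0,   0,
         0,   0, 233, 245, 236, 220,  38,   0,   0,   0,   0]), array([-0.07 , -0.066, -0.062, -0.058, -0.054, -0.05 , -0.046, -0.042,
       -0.038, -0.034, -0.03 , -0.026, -0.022, -0.018, -0.014, -0.01 ,
       -0.006, -0.002,  0.002,  0.006,  0.01 ,  0.014,  0.018,  0.022,
        0.026]))
post 972 [-0.0084 -0.0019  0.0066] [-0.0117  0.0005  0.0118] [0.1083 0.1302 0.1321] [ 0.4986 -0.0926  0.128 ]
trig 1105 [-0.0554 -0.047  -0.0385] [-0.0142 -0.0005  0.0127] [0.1014 0.128  0.1304] [ 0.5076 -0.1372  0.1239]
[[-0.12, 210.0], [-0.115, 257.0], [-0.11, 85.0], [-0.105, 84.0], [-0.1, 87.0], [-0.095, 84.0], [-0.09, 82.0], [-0.085, 92.0], [-0.08, 79.0], [-0.075, 82.0], [-0.07, 88.0], [-0.065, 141.0], [-0.06, 56.0], [-0.055, 49.0], [-0.05, 61.0], [-0.045, 83.0], [-0.04, 116.0], [-0.035, 245.0], [-0.03, 213.0], [-0.025, 195.0], [-0.02, 179.0], [-0.015, 186.0], [-0.01, 220.0], [-0.005, 98.0], [0.0, 86.0], [0.005, 78.0], [0.01, 79.0], [0.015, 125.0], [0.02, 279.0], [0.025, 280.0], [0.03, 114.0], [0.035, 76.0], [0.04, 88.0], [0.045, 472.0], [0.05, 377.0], [0.055, 344.0], [0.06, 38.0], [0.065, 25.0], [0.07, 65.0], [0.075, 354.0], [0.08, 339.0], [0.085, 78.0], [0.09, 0.0], [0.095, 0.0], [0.1, 0.0], [0.105, 0.0], [0.11, 30.0], [0.115, 652.0], [0.12, 413.0], [0.125, 438.0], [0.13, 418.0], [0.135, 374.0], [0.14, 397.0], [0.145, 427.0], [0.15, 405.0], [0.155, 347.0], [0.16, 454.0], [0.165, 407.0], [0.17, 391.0], [0.175, 324.0], [0.18, 311.0], [0.185, 1.0], [0.19, 0.0], [0.195, 0.0], [0.2, 1068.0], [0.205, 25.0], [0.21, 0.0]]
[ 0.59058237 -0.10827542  0.23391811] 8.075
```

View pics/w4.png

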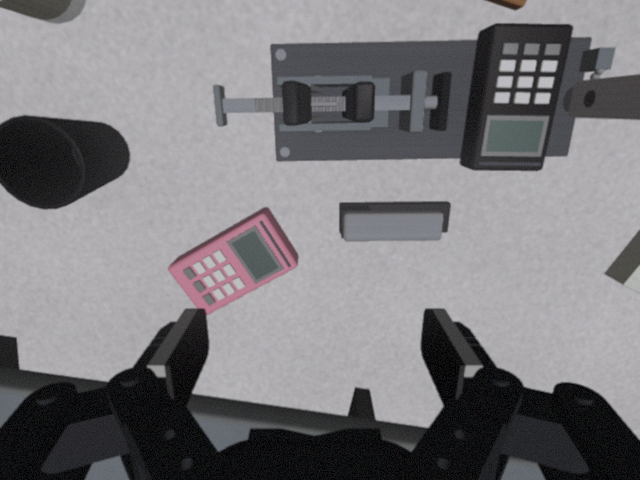

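```bash
python3 -m inch '[{"dx":0.05,"dy":0.0105,"dz":0,"ax":0,"ay":0,"az":0,"fingers":1},{"dx":0.0875,"dy":0.0105,"dz":0.02,"ax":0,"ay":0,"az":0,"fingers":1},{"dx":0.0875,"dy":0.0105,"dz":0.04,"ax":0,"ay":0,"az":0,"fingers":1},{"dx":0.0875,"dy":0.0105,"dz":0.09,"ax":0,"ay":0,"az":0,"fingers":1},{"dx":0.0875,"dy":0.0105,"dz":0.13,"ax":0,"ay":0,"az":0,"fingers":1},{"dx":0.0875,"dy":0.0105,"dz":0.143,"ax":0,"ay":0,"az":0,"fingers":1},{"dx":0.0875,"dy":0.0105,"dz":0.143,"ax":0,"ay":0,"az":0,"fingers":0.6},{"dx":0.0875,"dy":0.0105,"dz":0.143,"ax":0,"ay":0,"az":0,"fingers":0.6},{"dx":0.0875,"dy":0.0105,"dz":0.143,"ax":0,"ay":0,"az":0,"fingers":0.6}]' 20
cat > jaw.py <<'E'
from h import *
import sys
a=np.deg2rad(100.5); ex=np.array([np.cos(a),np.sin(a)]); ey=np.array([-ex[1],ex[0]]); o=np.array([.4985,-.091])
st=bot.read_state(); d=st['tool_pos'][:2]-o; f=st['wrist_force']
print('t',round(st['time'],2),'tcp u',(d@ex).round(4),'v',(d@ey).round(4),'z',st['tool_pos'][2].round(4),'Fu',(f[:2]@ex).round(2),'w',round(st['width'],3))
for n in sys.argv[1:]:
    I,D=bot.read_camera(n); cv2.imwrite(f'pics/{n}_{st["time"]:.1f}.png',I); W=cloud(n,D); P=W[~np.isnan(W[...,0])]
    u=(P[:,:2]-o)@ex; v=(P[:,:2]-o)@ey; z=P[:,2]
    def pr(nm,m): print(' ',n,nm,m.sum(), np.percentile(u[m],[2,50,98]).round(4) if m.sum()>5 else '')
    pr('endplate',(u>-.16)&(u<-.02)&(z>.025)&(z<.07)&(abs(v)>.010)&(abs(v)<.03)&(u<-.085))
    pr('jawplate',(u>.04)&(u<.13)&(z>.052)&(z<.066)&(abs(v)>.010)&(abs(v)<.024))
    pr('pad',(u>.06)&(u<.15)&(z>.036)&(z<.0465)&(abs(v)<.024))
    pr('term',(u>.10)&(u<.21)&(z>.036)&(z<.049)&(abs(v)>.028)&(abs(v)<.05))
    pr('brace',(u>.19)&(u<.24)&(z>.07)&(z<.15)&(abs(v)<.03))
E
python3 jaw.py wrist side top
```

```text
time: 9.2
tool_pos: [0.5056, -0.1138, 0.092]
tcp_rot: [-0.283, 3.116, -0.001]
wrist_force: [0.4, -0.1, -0.2]
width: 0.797
t 9.2 tcp u -0.0238 v -0.0028 z 0.092 Fu -0.19 w 0.797
  wrist endplate 515 [-0.1191 -0.1148 -0.1137]
  wrist jawplate 996 [0.0483 0.0532 0.0597]
  wrist pad 5783 [0.0784 0.1267 0.1491]
  wrist term 6505 [0.116  0.1421 0.1795]
  wrist brace 0 
  side endplate 38 [-0.1213 -0.1189 -0.1135]
  side jawplate 37 [0.0471 0.0517 0.062 ]
  side pad 254 [0.078  0.1242 0.1492]
  side term 211 [0.1162 0.1471 0.1838]
  side brace 325 [0.1992 0.2042 0.2119]
  top endplate 0 
  top jawplate 22 [0.0535 0.0581 0.0614]
  top pad 436 [0.0799 0.1285 0.1491]
  top term 678 [0.1176 0.151  0.1843]
  top brace 112 [0.2029 0.2035 0.2159]
```

```bash
python3 -m inch '[{"dx":-0.0,"dy":0.01,"dz":0,"ax":0,"ay":0,"az":0,"fingers":0.6},{"dx":0,"dy":0.02,"dz":0,"ax":0,"ay":0,"az":0,"fingers":0.6},{"dx":0,"dy":0.03,"dz":0,"ax":0,"ay":0,"az":0,"fingers":0.6},{"dx":0,"dy":0.034,"dz":0,"ax":0,"ay":0,"az":0,"fingers":0.6},{"dx":0,"dy":0.034,"dz":0,"ax":0,"ay":0,"az":0,"fingers":0.6}]' 20
python3 jaw.py wrist
```

```text
time: 9.98
tool_pos: [0.499, -0.0799, 0.0913]
tcp_rot: [-0.283, 3.116, -0.001]
wrist_force: [0.9, -3.5, 1.6]
width: 0.798
t 9.97 tcp u 0.0108 v -0.0026 z 0.0913 Fu -3.61 w 0.798
  wrist endplate 614 [-0.1064 -0.1018 -0.1004]
  wrist jawplate 973 [0.0616 0.0667 0.0731]
  wrist pad 5894 [0.0619 0.1262 0.149 ]
  wrist term 7795 [0.1158 0.1469 0.1821]
  wrist brace 0
```

```bash
python3 -m inch '[{"dx":0,"dy":0.003,"dz":0,"ax":0,"ay":0,"az":0,"fingers":0.6},{"dx":0,"dy":0.003,"dz":0,"ax":0,"ay":0,"az":0,"fingers":0.6}]' 20
python3 jaw.py wrist
python3 -m inch '[{"dx":0,"dy":-0.012,"dz":0,"ax":0,"ay":0,"az":0,"fingers":0.6},{"dx":0,"dy":-0.024,"dz":0,"ax":0,"ay":0,"az":0,"fingers":0.6},{"dx":0,"dy":-0.036,"dz":0,"ax":0,"ay":0,"az":0,"fingers":0.6},{"dx":0,"dy":-0.040,"dz":0,"ax":0,"ay":0,"az":0,"fingers":0.6},{"dx":0,"dy":-0.040,"dz":0,"ax":0,"ay":0,"az":0,"fingers":0.6}]' 20
python3 jaw.py wrist
```

```text
time: 10.28
tool_pos: [0.4984, -0.077, 0.091]
tcp_rot: [-0.283, 3.117, -0.0]
wrist_force: [2.1, -5.0, 2.2]
width: 0.797
t 10.28 tcp u 0.0138 v -0.0024 z 0.091 Fu -5.33 w 0.797
  wrist endplate 616 [-0.1049 -0.1003 -0.0988]
  wrist jawplate 997 [0.0631 0.0683 0.0747]
  wrist pad 5871 [0.0634 0.1263 0.149 ]
  wrist term 7783 [0.1159 0.1472 0.1823]
  wrist brace 0 
time: 10.95
tool_pos: [0.5054, -0.1166, 0.0909]
tcp_rot: [-0.281, 3.117, 0.001]
wrist_force: [-0.3, 0.5, -0.4]
width: 0.798
t 10.95 tcp u -0.0264 v -0.0021 z 0.0909 Fu 0.58 w 0.798
  wrist endplate 475 [-0.1045 -0.1001 -0.0987]
  wrist jawplate 1059 [0.0631 0.0677 0.0746]
  wrist pad 6305 [0.0634 0.1253 0.1488]
  wrist term 6354 [0.1161 0.1404 0.1785]
  wrist brace 0
```

```bash
python3 -m inch '[{"dx":0,"dy":0.012,"dz":0,"ax":0,"ay":0,"az":0,"fingers":0.6},{"dx":0,"dy":0.024,"dz":0,"ax":0,"ay":0,"az":0,"fingers":0.6},{"dx":0,"dy":0.034,"dz":0,"ax":0,"ay":0,"az":0,"fingers":0.6},{"dx":0,"dy":0.0405,"dz":0,"ax":0,"ay":0,"az":0,"fingers":0.6},{"dx":0,"dy":0.0405,"dz":0,"ax":0,"ay":0,"az":0,"fingers":0.6},{"dx":0,"dy":0.028,"dz":0,"ax":0,"ay":0,"az":0,"fingers":0.6},{"dx":0,"dy":0.015,"dz":0,"ax":0,"ay":0,"az":0,"fingers":0.6},{"dx":0,"dy":0,"dz":0,"ax":0,"ay":0,"az":0,"fingers":0.6},{"dx":0,"dy":0,"dz":0,"ax":0,"ay":0,"az":0,"fingers":0.6}]' 20
python3 jaw.py wrist
```

```text
time: 12.12
tool_pos: [0.5049, -0.1172, 0.0903]
tcp_rot: [-0.279, 3.119, 0.002]
wrist_force: [-0.0, 0.7, 0.3]
width: 0.798
t 12.12 tcp u -0.027 v -0.0015 z 0.0903 Fu 0.65 w 0.798
  wrist endplate 445 [-0.0919 -0.0877 -0.0861]
  wrist jawplate 1106 [0.0758 0.0803 0.0875]
  wrist pad 6119 [0.0761 0.1261 0.149 ]
  wrist term 6312 [0.1159 0.1399 0.1776]
  wrist brace 0
```

```bash
python3 -m inch '[{"dx":0,"dy":0.012,"dz":0,"ax":0,"ay":0,"az":0,"fingers":0.6},{"dx":0,"dy":0.024,"dz":0,"ax":0,"ay":0,"az":0,"fingers":0.6},{"dx":0,"dy":0.034,"dz":0,"ax":0,"ay":0,"az":0,"fingers":0.6},{"dx":0,"dy":0.0405,"dz":0,"ax":0,"ay":0,"az":0,"fingers":0.6},{"dx":0,"dy":0.0405,"dz":0,"ax":0,"ay":0,"az":0,"fingers":0.6},{"dx":0,"dy":0.028,"dz":0,"ax":0,"ay":0,"az":0,"fingers":0.6},{"dx":0,"dy":0.015,"dz":0,"ax":0,"ay":0,"az":0,"fingers":0.6},{"dx":0,"dy":0,"dz":0,"ax":0,"ay":0,"az":0,"fingers":0.6},{"dx":0,"dy":0,"dz":0,"ax":0,"ay":0,"az":0,"fingers":0.6}]' 20
python3 jaw.py wrist
python3 - <<'E'
from h import *
import glob,os
f=max(glob.glob('pics/wrist_*'),key=os.path.getmtime); cv2.imwrite('pics/v5.png',cv2.imread(f))
E
```

```text
time: 13.3
tool_pos: [0.5044, -0.1178, 0.0897]
tcp_rot: [-0.276, 3.121, 0.004]
wrist_force: [-0.3, 0.9, 0.7]
width: 0.803
t 13.3 tcp u -0.0274 v -0.0009 z 0.0897 Fu 0.94 w 0.803
  wrist endplate 0 
  wrist jawplate 1143 [0.0933 0.0975 0.1049]
  wrist pad 4190 [0.0929 0.1346 0.1493]
  wrist term 4537 [0.1314 0.1469 0.1782]
  wrist brace 0
```

View pics/v5.png

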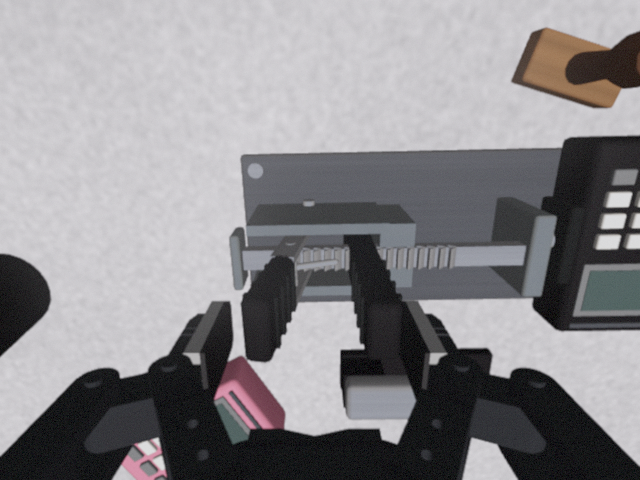

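```bash
python3 -m inch '[{"dx":0,"dy":0.01,"dz":0,"ax":0,"ay":0,"az":0,"fingers":0.6},{"dx":0,"dy":0.018,"dz":0,"ax":0,"ay":0,"az":0,"fingers":0.6},{"dx":0,"dy":0.023,"dz":0,"ax":0,"ay":0,"az":0,"fingers":0.6},{"dx":0,"dy":0.023,"dz":0,"ax":0,"ay":0,"az":0,"fingers":0.6}]' 20
python3 jaw.py wrist
```

```text
time: 13.85
tool_pos: [0.5008, -0.0949, 0.0904]
tcp_rot: [-0.279, 3.119, 0.001]
wrist_force: [-0.3, -3.6, 2.0]
width: 0.799
t 13.85 tcp u -0.0043 v -0.0015 z 0.0904 Fu -3.49 w 0.799
  wrist endplate 0 
  wrist jawplate 1080 [0.0953 0.0998 0.1068]
  wrist pad 3943 [0.0955 0.1354 0.1495]
  wrist term 6791 [0.1327 0.1595 0.1976]
  wrist brace 0
```

```bash
python3 -m inch '[{"dx":0,"dy":0.005,"dz":0,"ax":0,"ay":0,"az":0,"fingers":0.6},{"dx":0,"dy":0.01,"dz":0,"ax":0,"ay":0,"az":0,"fingers":0.6},{"dx":0,"dy":0.01,"dz":0,"ax":0,"ay":0,"az":0,"fingers":0.6}]' 20
python3 jaw.py wrist top side
python3 - <<'E'
from h import *
import glob,os
for n in ('top','side','wrist'):
    f=max(glob.glob(f'pics/{n}_*'),key=os.path.getmtime); I=cv2.imread(f); print(f)
    if n=='top': a=cv2.resize(I[215:305,230:330],(400,360),interpolation=cv2.INTER_CUBIC)
    if n=='side': b=cv2.resize(I[200:290,250:350],(400,360),interpolation=cv2.INTER_CUBIC)
cv2.imwrite('pics/v6.png',np.hstack([a,b]))
E
```

```text
time: 14.28
tool_pos: [0.499, -0.0857, 0.0905]
tcp_rot: [-0.279, 3.119, -0.001]
wrist_force: [-1.2, -5.0, 2.3]
width: 0.805
t 14.28 tcp u 0.0051 v -0.0015 z 0.0905 Fu -4.72 w 0.805
  wrist endplate 0 
  wrist jawplate 1066 [0.0997 0.1041 0.1112]
  wrist pad 3890 [0.0998 0.1354 0.1493]
  wrist term 7386 [0.1327 0.1615 0.1974]
  wrist brace 0 
  top endplate 0 
  top jawplate 36 [0.1018 0.1072 0.113 ]
  top pad 254 [0.1253 0.1377 0.1494]
  top term 669 [0.1351 0.1683 0.2013]
  top brace 115 [0.2029 0.2036 0.2151]
  side endplate 0 
  side jawplate 37 [0.0976 0.104  0.114 ]
  side pad 144 [0.0989 0.1361 0.1493]
  side term 207 [0.1322 0.1631 0.1987]
  side brace 331 [0.2    0.2039 0.2126]
pics/top_14.3.png
pics/side_14.3.png
pics/wrist_14.3.png
```

View pics/v6.png

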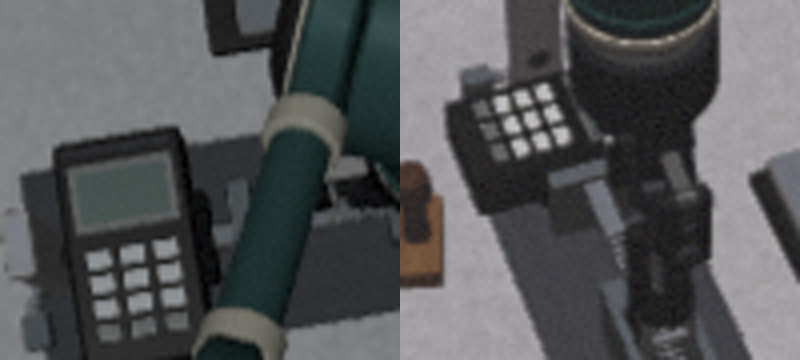

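```bash
python3 -m inch '[{"dx":0,"dy":0.003,"dz":0,"ax":0,"ay":0,"az":0,"fingers":0.6},{"dx":0,"dy":0.006,"dz":0,"ax":0,"ay":0,"az":0,"fingers":0.6},{"dx":0,"dy":0.006,"dz":0,"ax":0,"ay":0,"az":0,"fingers":0.6}]' 20
cat >> jaw.py <<'E'
    if n=='wrist':
        for nm,m,e in (('jaw',(z>.054)&(z<.066)&(u>.09)&(u<.125)&(abs(v)>.01)&(abs(v)<.024),0),('pad/term v<25',(z>.038)&(z<.049)&(u>.112)&(u<.21)&(abs(v)<.024),0),('term',(z>.038)&(z<.049)&(u>.112)&(u<.215)&(v>.03)&(v<.06),0)):
            h,b=np.histogram(u[m],np.arange(.09,.216,.002)); print(nm,[(round(b[i],3),int(h[i])) for i in range(len(h)) if h[i]])
E
python3 jaw.py wrist
python3 - <<'E'
from h import *
import glob,os
f=max(glob.glob('pics/wrist_*'),key=os.path.getmtime); I=cv2.imread(f)
cv2.imwrite('pics/v7.png',I)
E
```

```text
time: 14.8
tool_pos: [0.4981, -0.081, 0.0903]
tcp_rot: [-0.279, 3.119, -0.003]
wrist_force: [0.1, -7.9, 0.4]
width: 0.797
t 14.8 tcp u 0.0099 v -0.0014 z 0.0903 Fu -7.74 w 0.797
  wrist endplate 0 
  wrist jawplate 1058 [0.102  0.1066 0.1133]
  wrist pad 3777 [0.102  0.1357 0.1494]
  wrist term 7698 [0.1328 0.163  0.1981]
  wrist brace 0 
jaw [(np.float64(0.1), 13), (np.float64(0.102), 243), (np.float64(0.104), 159), (np.float64(0.106), 165), (np.float64(0.108), 145), (np.float64(0.11), 167), (np.float64(0.112), 103)]
pad/term v<25 [(np.float64(0.122), 59), (np.float64(0.124), 415), (np.float64(0.126), 235), (np.float64(0.128), 231), (np.float64(0.13), 144), (np.float64(0.132), 141), (np.float64(0.134), 284), (np.float64(0.136), 238), (np.float64(0.138), 269), (np.float64(0.14), 273), (np.float64(0.142), 315), (np.float64(0.144), 267), (np.float64(0.146), 246), (np.float64(0.148), 240), (np.float64(0.15), 247), (np.float64(0.152), 250), (np.float64(0.154), 216), (np.float64(0.156), 184), (np.float64(0.158), 253), (np.float64(0.16), 333), (np.float64(0.162), 261), (np.float64(0.164), 
[... 721 characters left out ...]
, 192), (np.float64(0.146), 186), (np.float64(0.148), 197), (np.float64(0.15), 186), (np.float64(0.152), 188), (np.float64(0.154), 140), (np.float64(0.156), 143), (np.float64(0.158), 195), (np.float64(0.16), 274), (np.float64(0.162), 176), (np.float64(0.164), 207), (np.float64(0.166), 185), (np.float64(0.168), 184), (np.float64(0.17), 182), (np.float64(0.172), 144), (np.float64(0.174), 132), (np.float64(0.176), 200), (np.float64(0.178), 298), (np.float64(0.18), 194), (np.float64(0.182), 190), (np.float64(0.184), 189), (np.float64(0.186), 196), (np.float64(0.188), 196), (np.float64(0.19), 111), (np.float64(0.192), 92), (np.float64(0.194), 96), (np.float64(0.196), 45), (np.float64(0.198), 11)]
```

View pics/v7.png

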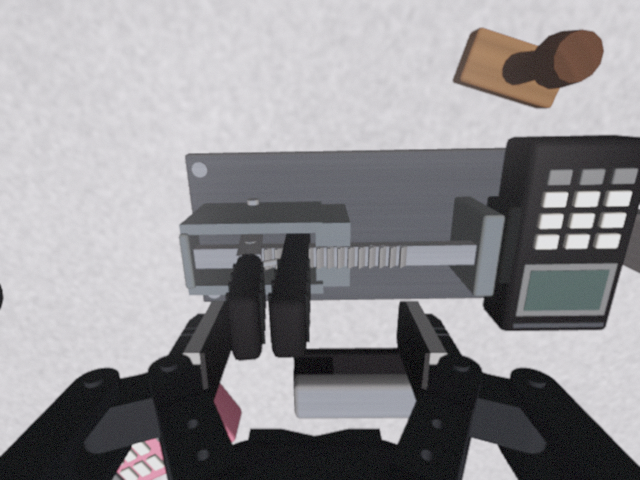

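```bash
python3 - <<'E'
from h import *
for i in range(8): bot.read_camera('side')
E
python3 jaw.py wrist side | grep -v '^pad\|^term'
```

```text
t 15.25 tcp u 0.0099 v -0.0014 z 0.0903 Fu -7.53 w 0.798
  wrist endplate 0 
  wrist jawplate 1074 [0.102  0.1066 0.1135]
  wrist pad 3777 [0.1021 0.1358 0.1494]
  wrist term 7711 [0.1329 0.163  0.198 ]
  wrist brace 0 
jaw [(np.float64(0.1), 10), (np.float64(0.102), 242), (np.float64(0.104), 156), (np.float64(0.106), 160), (np.float64(0.108), 155), (np.float64(0.11), 152), (np.float64(0.112), 113), (np.float64(0.114), 3)]
  side endplate 0 
  side jawplate 35 [0.1004 0.1072 0.1144]
  side pad 130 [0.1014 0.1371 0.1485]
  side term 217 [0.1315 0.1632 0.2003]
  side brace 332 [0.2001 0.2042 0.2122]
```

Everything is steady: the stem is about 7.5–8 mm in, the terminal is against the brace, and the trigger is held. I'm handing it in.

```bash
python3 -c "
from workcell import bot
print(bot.finish_job())"
```

```text
the job is handed in; nothing more can be done
None
```

The terminal is clamped against the raised brace, and I handed the job in at about 15 s with the trigger still held squeezed.

- **Brace:** I pinched it near its free end and swung it up. The pads slid towards its edge and it stopped at about 1.46 rad. When I let go it snapped home, and the depth picture showed its edges vertical.
- **Trigger:** I pumped it by pushing its rear face with the rear finger. The fingers were set 68 mm apart and straddled the post without gripping it. I made three full pumps, then squeezed a fourth time in small steps and held it there.
- **Last checks:** The terminal stopped moving while the jaw still advanced, so it is against the brace. The gap between pad and jaw puts the stem about 7.3 to 7.9 mm in, close to half way. Over the last 0.45 s the jaw stayed at the same place, with a steady push of about 7.5 N.
- **Uncertain or not checked:** The top and side views agree with the wrist camera on the jaw and terminal to only 1 to 2 mm, so the stem depth is good to about 1 mm. The wrist force rose faster on the last step than the spring alone explains (4.7 to 7.7 N), but it stayed within the range given for clamping. I did not measure the bystanders again, though the later pictures showed no sign of contact with them.

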